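# Open the drawer and hold its spring divider at the clip

### The arm

A 6-joint arm with a two-finger parallel gripper is mounted at the origin on the work surface. World frame = base frame: x ahead of the robot, y to its left, z up, the work surface at z = 0. Lengths are in mm, angles in rad, forces in N, time in s.
With the tool pointing down it reaches from about 325 to 875 mm from the base axis. Payload 4.4 kg.
Tool frame: the origin (TCP) lies on the centre line of the jaws, within the pads' length; the fingertips stand ahead of it and the grasp point (between the pads) lies 6 mm ahead of it (ctrl.tcp_to_tips is the z of the fingertips in the tool frame, in mm); z points along the fingers, y is the direction in which the jaws open and shut (so a half turn about z gives the same grasp; the last joint's range is limited). The gripper opens to 85 mm and grips with 20 to 120 N. Pads are 22 mm wide; open, the fingers measure 114 mm over their backs; the gripper's body (76 mm by 85 mm) begins 54 mm behind the grasp point. The pads swing forward as they close: fully open they stand 13 mm farther back than shut.
Start: joints at [0.962, 0.207, 1.542, -0, 1.393, -0.15], TCP at [254.661, 515.534, 227.382] pointing down, gripper open.
Joint ranges: [-2.73, 2.73], [-0.86, 2.22], [0.23, 2.46], [-1.11, 4.25], [0.08, 2.63], [-2.82, 2.82]. Speed limits (rad/s): [2.79, 2.79, 3.14, 3.14, 3.14, 3.14].

### API

Orientations are given as a 3x3 rotation matrix whose columns are the frame's x, y, z axes.
In Python, from plant import ctrl, sensors, optics gives the robot as it stands. Calls block until the motion is done:
- ctrl.move_ptp(position, orientation): joint-space move of the TCP to a pose.
- ctrl.move_l(position, rot=None, vel=150, threshold=None): straight line of the TCP; rot=None keeps the orientation; vel is the mean speed in mm/s. With threshold (N) it stops when the force on the tool has changed by that much, and returns True; else False.
- ctrl.set_joints(angles): joint-space move.
- ctrl.gripper_to(opening, force=None): finger opening in mm; force is the grip in N (None keeps the last); returns when the fingers have stopped.
- ctrl.hold(seconds).
- ctrl.solve_ik(position, orientation): joint angles nearest the present ones, or None.
- sensors.read_state(): the state.
- optics.grab_frame(name): name is "side" or "top" or "wrist"; returns (picture, depth): 384x512x3 uint8, red, green, blue; 384x512 float32, mm along the optical axis (not along the pixel's ray), 0 where there is no reading.
- optics.camera_params(name): a dict with "mtx" (3x3 intrinsics, pixels), "R" (3x3) and "t" (3): a world point X has camera coordinates R X + t; the wrist camera has in their place "T_tool_cam" (4x4, takes a point from camera to tool coordinates, whose origin is the TCP and whose axes are the flange's). Camera axes: x right, y down, z forward; pixel columns grow to the right and rows downward; lengths in mm; the calibration is good to about 2 mm. A picture is of the moment at which its call begins: read the wrist's pose just before it. camera_params takes no time and is no camera call.
A pose or a line that the arm cannot do raises ctrl.MotionError and nothing moves.
- ctrl.finish_job(): hands the job in, once; it reports no verdict.
The state is a dict: "t": time; "q": joint angles; "qvel": joint speeds; "tau": joint torques, N m; "eef_pos": TCP position; "eef_rot": TCP orientation; "force": force on the tool from outside, world axes, zero at the start; "wrist_torque": the same for the moment, N m; "grip_width": finger opening in mm.
Only numpy, scipy, OpenCV 4.12 (cv2) and the standard library are available. Lean on these libraries where they do the work, as an engineer would, in place of code of your own. Each camera call takes 0.05 s, during which the arm holds its last target. There are 200 camera calls.

### The job

Pull the drawer of the low wooden chest fully open by its bar handle. Then take the spring-loaded steel divider inside by its upright tab, pull it forward until it stands beside the clip on the drawer's left rim, and finish while still holding it there, because its spring pulls it back the moment it is let go (I will drop some lids in behind it). Do not push the clip along, and leave the bowl, the steamer tiers, the scale and the jar where they are.

Things in the scene. Friction and masses are not known exactly. Their poses are not given: they have to be found in the camera images.
- chest: low wooden chest fixed to the counter, 280 deep x 260 wide x 110 mm high, with one drawer that fills its front. Origin: middle of the front edge on the counter; its x axis points level into the chest (away from the robot, so the drawer opens along -x), y to the left as the robot faces it, z up. Its top lies 110 mm above the counter, its open front lies at x = 0
- drawer (a joint): how far the drawer is pulled out, m: 0 shut, 0.15 at its stop (fully open). It slides level along the chest's -x with about 4 N of friction and stays where it is left; it may start up to 20 mm ajar. Its front panel is 16 mm thick, with its top 105 mm above the counter; its inside is 214 mm wide and its side rims lie 80 mm above the counter
- drawer_handle (a point): middle of the drawer's bar handle: a level round steel bar 10 mm thick and 80 mm long across the drawer front (along the chest's y), 85 mm above the counter, its axis 36 mm off the front panel and free behind and above. The point moves with the drawer; its axes are the chest's
- divider: steel divider plate across the drawer, 6 mm thick, 206 mm wide, top edge 55 mm above the counter, with a pointer ear at each end rising to 85 mm and an upright tab in the middle. At rest it is 95 mm behind the chest's front face with the drawer shut (hidden), 55 mm before it with the drawer fully open. Origin: in the plate's mid-plane, midway along it, at counter level; axes as the chest's
- divider_tab (a point): centre of the tab's gripping part, 84 mm above the counter, in the plate's mid-plane: the tab is 8 mm thick (chest's x), 30 mm wide (y), rising from 55 to 96 mm above the counter. The divider slides in the drawer along the chest's -x (towards the robot) by up to 75 mm against a spring: 4 N at rest plus 0.8 N for every 10 mm pulled; let go, it returns
- clip: dark steel clip on the drawer's left (+y) side rim, 16 mm long (chest's x), 16 mm wide, top 85 mm above the counter: the mark. It sits tightly, 28 to 60 mm in front of the divider's rest place, and moves with the drawer. Origin: its middle, 80 mm above the counter; axes as the chest's. The divider is at the mark when divider and clip have the same place along the chest's x
- bowl: cobalt ceramic bowl, 124 mm across and 55 mm high, on the counter to the right of the chest; origin: centre of its underside
- steamer: stacked pair of stainless steamer tiers, 170 mm across (208 mm over the loop handles), 110 mm high, to one side of the chest; origin: centre of the underside
- scale: white kitchen scale with one press button, 200 x 170 x 30 mm, to the other side of the chest; origin: centre of the underside
- jar: lidded glass jar, 72 mm across, 110 mm high, on the counter to the left of the chest; origin: centre of the underside

How it is judged:
By the outcome, as a careful person would: the job done as asked, in the order asked, and still so for the second after the job is handed in, while the arm keeps its last pose, push and grip.
It also fails if it takes over 48 s, if anything falls off the work surface, if the arm or the gripper's body presses on something with over 40 N, if the wrist force passes 120 N, or if a joint passes its speed limit or range.

## Working session

There is one attempt and no reset: what is moved stays moved. The work goes in short steps, each a Python script; the robot and the scene stay as the last script left them, time stands still between calls to the robot, and variables do not carry over. Pictures are saved under pics/ and viewed, about 8 in all and at most 12, crops included, and the job is handed in when it is done.

```bash
mkdir -p pics; python3 - <<'E'
from plant import ctrl,sensors,optics
import cv2,numpy as np
s=sensors.read_state();print(s['t'],s['eef_pos'],s['eef_rot'],s['grip_width'],ctrl.tcp_to_tips)
for n in("top","side"):
    p,d=optics.grab_frame(n);cv2.imwrite(f"pics/{n}0.png",p[:,:,::-1]);np.save(f"pics/{n}0.npy",d)
    c=optics.camera_params(n);print(n,c['mtx'].tolist(),c['R'].round(3).tolist(),c['t'])
print(optics.camera_params("wrist"))
a=cv2.imread("pics/top0.png");b=cv2.imread("pics/side0.png")
cv2.imwrite("pics/both0.png",cv2.resize(np.vstack([a,b]),(400,600)))
E
```

```text
0.0 [254.22196145 514.8911634  226.22208259] [[-8.96572561e-01  4.42894901e-01 -1.32300686e-03]
 [ 4.42896735e-01  8.96570666e-01 -1.87688440e-03]
 [ 3.54906611e-04 -2.26871847e-03 -9.99997363e-01]] 85.3036023926379 25.0
top [[436.5332610972887, 0.0, 253.8115923295889], [0.0, 436.5332610972887, 190.5237400665205], [0.0, 0.0, 1.0]] [[-0.011, -1.0, 0.013], [-0.988, 0.009, -0.154], [0.154, -0.015, -0.988]] [  -8.4257749   594.0216307  1611.00362739]
side [[355.10800447888386, 0.0, 252.8902875448434], [0.0, 355.10800447888386, 191.27171327067853], [0.0, 0.0, 1.0]] [[0.957, -0.29, 0.003], [-0.16, -0.536, -0.829], [0.242, 0.793, -0.559]] [-569.53508458  140.53775487 1034.94907004]
{'mtx': array([[288.34683561,   0.        , 254.41843913],
       [  0.        , 288.34683561, 188.8242762 ],
       [  0.        ,   0.        ,   1.        ]]), 'T_tool_cam': array([[-1.08575177e-04, -9.52381600e-01, -3.04908634e-01,
         7.75901624e+01],
       [ 9.99999992e-01, -8.37635233e-05, -9.44556329e-05,
        -8.64455539e-01],
       [ 6.44175853e-05, -3.04908642e-01,  9.52381602e-01,
        -1.45536042e+02],
       [ 0.00000000e+00,  0.00000000e+00,  0.00000000e+00,
         1.00000000e+00]])}
```

View pics/top0.png

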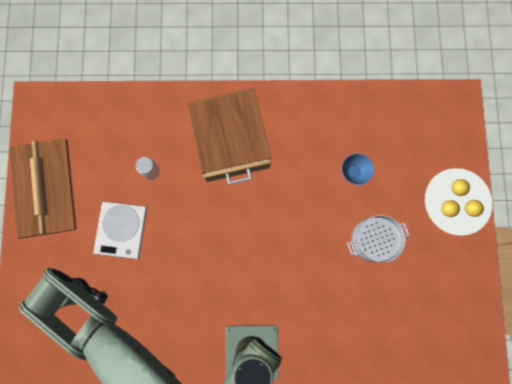

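View pics/side0.png

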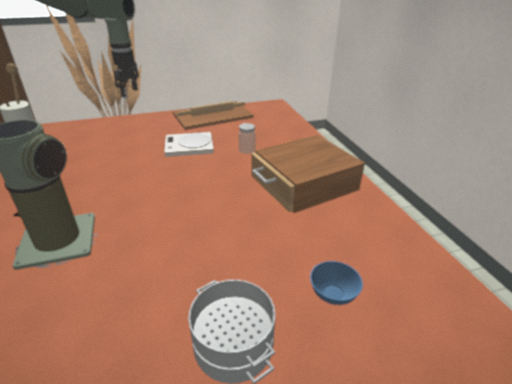

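The top picture shows the chest with its top corners near (189,103), (253,90), (269,161) and (203,176), and the handle at (238,178). The way there is clear. In the side picture the handle is at (264,175). Next I'll fit the chest pose from the depth and check the handle in both views.

```bash
cat > h.py <<'E'
from plant import ctrl,sensors,optics
import cv2,numpy as np
def cam(n):
    c=optics.camera_params(n);K=c['mtx']
    if n=="wrist":
        s=sensors.read_state();T=np.array(c['T_tool_cam']);R=np.array(s['eef_rot']).reshape(3,3)
        Rw=R@T[:3,:3];o=R@T[:3,3]+s['eef_pos']
        return K,Rw,o
    R=np.array(c['R']);return K,R.T,-R.T@np.array(c['t'])
def ray(C,uv):
    K,R,o=C;return R@np.linalg.solve(K,[uv[0],uv[1],1.])
def onz(C,uv,z):
    d=ray(C,uv);return C[2]+d*(z-C[2][2])/d[2]
def tri(obs):
    A=np.zeros((3,3));b=np.zeros(3);P=[]
    for C,uv in obs:
        d=ray(C,uv);d/=np.linalg.norm(d);M=np.eye(3)-np.outer(d,d);A+=M;b+=M@C[2];P.append((M,C[2]))
    x=np.linalg.solve(A,b);return x,[np.linalg.norm(M@(x-o)) for M,o in P]
def cloud(C,d):
    v,u=np.mgrid[:d.shape[0],:d.shape[1]]
    r=np.stack([(u-C[0][0,2])/C[0][0,0],(v-C[0][1,2])/C[0][1,1],np.ones_like(d)],-1)*d[...,None]
    return r@C[1].T+C[2]
def proj(C,X):
    p=C[0]@(C[1].T@(np.asarray(X)-C[2]));return p[:2]/p[2]
E
python3 - <<'E'
from h import *
for n,box in(("top",(180,80,280,190)),("side",(240,125,370,215))):
    C=cam(n);P=cloud(C,np.load(f"pics/{n}0.npy"));x0,y0,x1,y1=box
    Q=P[y0:y1,x0:x1].reshape(-1,3);T=Q[(Q[:,2]>106)&(Q[:,2]<116)]
    r=cv2.minAreaRect(T[:,:2].astype(np.float32));print(n,len(T),np.median(T[:,2]),r,cv2.boxPoints(r).tolist())
x,e=tri([(cam("top"),(238,178)),(cam("side"),(264,175))]);print("handle tri",x,e)
print(onz(cam("top"),(238,178),85))
a=cv2.imread("pics/top0.png")[85:190,180:285];b=cv2.imread("pics/side0.png")[130:210,240:370]
a=cv2.resize(a,(525,525),interpolation=2)
a=a[:, :];b=cv2.resize(b,(800,492)) 
cv2.imwrite("pics/ca.png",np.hstack([cv2.resize(a,(400,400)),cv2.resize(b[200:,:400],(400,292)).repeat(1,0) if 0 else cv2.copyMakeBorder(cv2.resize(b,(400,246)),0,154,0,0,0)]))
E
```

```text
top 4262 110.44889955064616 ((806.8704833984375, 78.557373046875), (300.440673828125, 259.95037841796875), 12.102579116821289) [[632.738037109375, 174.14813232421875], [687.2398681640625, -80.02454376220703], [981.0029296875, -17.03338623046875], [926.5010986328125, 237.1392822265625]]
side 3020 108.9560303318271 ((800.069580078125, 179.29385375976562), (293.4234619140625, 482.90435791015625), 9.067496299743652) [[617.138916015625, 394.60723876953125], [693.24365234375, -82.26243591308594], [983.000244140625, -36.01953125], [906.8955078125, 440.85015869140625]]
handle tri [641.1678667   43.20472935  82.23641644] [np.float64(5.1512007343357045), np.float64(5.15120073433535)]
[635.5446931   44.26170865  85.        ]
```

View pics/ca.png

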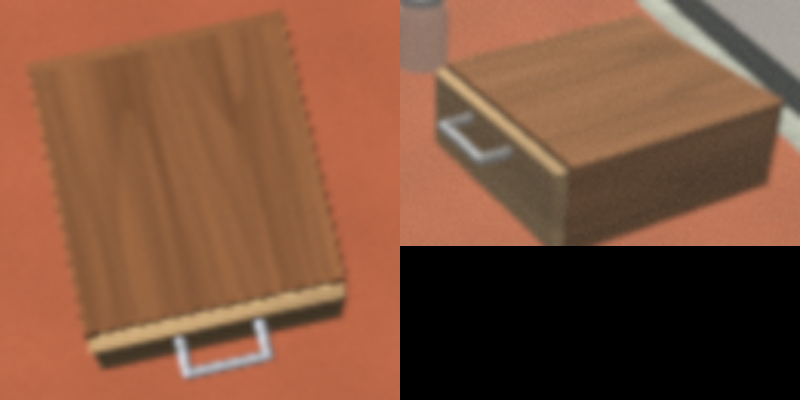

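```bash
cat >> h.py <<'E'
YAW=np.radians(12.1)
EX=np.array([np.cos(YAW),np.sin(YAW),0]);EY=np.array([-np.sin(YAW),np.cos(YAW),0]);EZ=np.array([0,0,1.])
def down(s=1): return np.column_stack([s*EY,s*EX,-EZ])
E
python3 - <<'E'
from h import *
t,s=cam("top"),cam("side")
H=[]
for a,b in(((228.6,183.7),(253.3,170.6)),((250.9,178.7),(267.3,182))):
    x,e=tri([(t,a),(s,b)]);print(x,e);H.append(x)
m=np.mean(H,0);d=H[0]-H[1];print(m,np.linalg.norm(d),np.degrees(np.arctan2(-d[0],d[1])))
for sg in(1,-1):
    print(sg,[ctrl.solve_ik(p,down(sg)) for p in([m[0],m[1],240],list(m[:2]-150*EX[:2])+[91],list(m[:2]-100*EX[:2])+[91])])
q=ctrl.solve_ik([m[0],m[1],240],down(-1)); q1=ctrl.solve_ik([m[0],m[1],240],down(1))
sg=1 if q is None or (q1 is not None and abs(q1[5])<abs(q[5])) else -1
ctrl.move_ptp([m[0],m[1],240],down(sg))
C=cam("wrist");p,dd=optics.grab_frame("wrist");cv2.imwrite("pics/w1.png",p[:,:,::-1]);np.save("pics/w1.npy",dd)
np.savez("pics/w1c.npz",K=C[0],R=C[1],o=C[2]);print(sg,sensors.read_state()['t'],proj(C,m))
E
```

```text
[617.3458684   78.8027688   83.46841025] [np.float64(2.7480234217711623), np.float64(2.7480234217711006)]
[636.98645032  -4.72630005  84.86888853] [np.float64(4.537397318413875), np.float64(4.537397318414153)]
[627.16615936  37.03823438  84.16864939] 85.81852445973566 13.231864406812564
1 [array([-7.86507756e-02,  3.09358352e-01,  1.38756935e+00, -4.44089210e-16,
        1.44466496e+00, -2.89835615e-01]), array([-1.68716503e-01,  1.71792269e-01,  1.89393193e+00, -4.44089210e-16,
        1.07586845e+00, -3.79901343e-01]), array([-1.33123256e-01,  2.67212286e-01,  1.77481054e+00, -4.44089210e-16,
        1.09956983e+00, -3.44308095e-01])]
-1 [None, array([-1.68716503e-01,  1.71792269e-01,  1.89393193e+00, -4.44089210e-16,
        1.07586845e+00,  2.76169131e+00]), array([-1.33123256e-01,  2.67212286e-01,  1.77481054e+00, -4.44089210e-16,
        1.09956983e+00,  2.79728456e+00])]
1 2.325 [254.56822422 172.82022624]
```

View pics/w1.png

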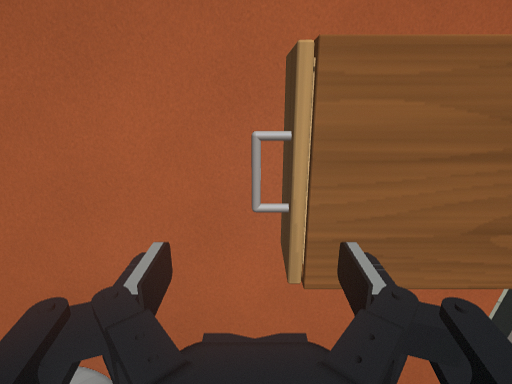

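```bash
python3 - <<'E'
from h import *
z=np.load("pics/w1c.npz");C=(z['K'],z['R'],z['o'])
def ang(a,b): d=a-b; return np.degrees(np.arctan2(-d[0],d[1]))
for n,u,v,h in(("bar",(256,137),(257.3,207),85),("panel",(301,41),(289.5,283),105),("chest",(317,37),(305,288),110)):
    a,b=onz(C,u,h),onz(C,v,h);print(n,a,b,(a+b)/2,np.linalg.norm(a-b),ang(a,b))
P=cloud(C,np.load("pics/w1.npy"))
T=P[:285,300:].reshape(-1,3);T=T[(T[:,2]>107)&(T[:,2]<115)];print(np.median(T[:,2]))
h=onz(C,(256.5,172),85)
x,e=tri([(C,(256.5,172)),(cam("top"),(239.7,181.2))]);print(h,x,e)
x,e=tri([(C,(256.5,172)),(cam("side"),(260.3,176.3))]);print(x,e, P[172,256])
E
```

```text
bar [620.48845112  74.94310269  85.        ] [ 6.38424611e+02 -6.02326720e-01  8.50000000e+01] [629.45653124  37.17038799  85.        ] 77.64546187086164 13.355997465052152
panel [640.63591658 167.58706904 105.        ] [692.36919659 -75.99002146 105.        ] [666.50255658  45.79852379 105.        ] 249.01030356016994 11.9908558318008
chest [652.72605156 172.52011529 110.        ] [709.62541688 -75.32439937 110.        ] [681.17573422  48.59785796 110.        ] 254.29203924389137 12.929736300122702
108.83511714251779
[628.95709444  38.57645717  85.        ] [627.34161034  37.23606844  75.43785363] [np.float64(2.4046354379233863), np.float64(2.4046354379235733)]
[630.39502784  37.74781726  83.17327673] [np.float64(1.3675451649844028), np.float64(1.3675451649845505)] [628.19875074  39.44709476  88.93718621]
```

```bash
sed -i 's/12\.1)/12.6)/' h.py; python3 - <<'E'
from h import *
H=np.array([629.3,38,0]);R=down(1)
ctrl.gripper_to(27,60)
ctrl.move_ptp(H+[0,0,130],R)
c=ctrl.move_l(H+[0,0,91],vel=80,threshold=12);s=sensors.read_state();print(c,s['eef_pos'],s['force'])
if not c:
    ctrl.gripper_to(0,60);s=sensors.read_state();print(s['t'],s['grip_width'],s['eef_pos'],s['force'])
    if s['grip_width']>6:
        p=H+[0,0,91]-138*EX
        print(ctrl.move_l(p,vel=120,threshold=30),sensors.read_state()['force'])
        print(ctrl.move_l(p-22*EX,vel=25,threshold=12))
        s=sensors.read_state();print(s['t'],s['grip_width'],s['force'],(s['eef_pos']-H)@EX,(s['eef_pos']-H)@EY)
E
```

```text
False [629.07664424  38.02356619  90.54097687] [ 0.01836839 -0.45200755  0.5226061 ]
4.4417 -0.19770558565301868 [629.54396795  37.97487582  91.38992362] [-0.81815094  0.60531912  0.45060931]
```

The gripper closed on nothing, so I'll look.

```bash
python3 - <<'E'
from h import *
p,d=optics.grab_frame("wrist");cv2.imwrite("pics/w2.png",p[:,:,::-1])
E
```

```text
(no output)
```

View pics/w2.png

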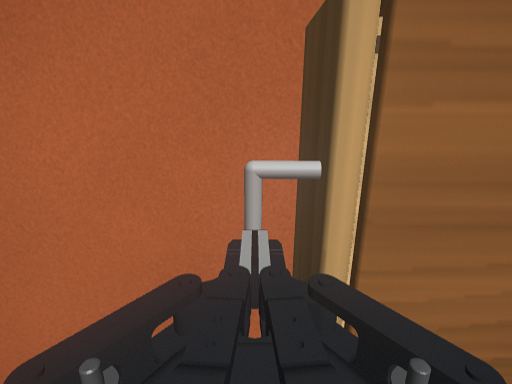

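The bar runs in line with the closed fingers and disappears at their edge near (255,232). I'll check the depth of the pads against the bar to see whether it lies below the tips.

```bash
python3 - <<'E'
from h import *
C=cam("wrist");p,d=optics.grab_frame("wrist");P=cloud(C,d);s=sensors.read_state()
R=np.array(s['eef_rot']).reshape(3,3)
for v,u in((180,252),(200,252),(220,252),(228,252),(233,246),(240,246),(233,264),(240,264),(260,246),(240,255),(260,255),(170,290),(200,200),(200,350)):
    print((v,u),d[v,u].round(1),P[v,u].round(1),((P[v,u]-s['eef_pos'])@R).round(1))
print(s['force'],s['grip_width'],s['q'])
E
```

```text
(180, 252) 153.8 [620.5  71.6  89. ] [34.7 -1.3  2.3]
(200, 252) 156.7 [623.   60.7  89.5] [23.5 -1.4  1.8]
(220, 252) 160.8 [625.5  48.9  89. ] [11.5 -1.4  2.2]
(228, 252) 161.8 [626.6  44.4  89.5] [ 6.9 -1.4  1.7]
(233, 246) 149.1 [623.   46.7 101.8] [  9.9  -4.4 -10.6]
(240, 246) 141.4 [623.1  46.9 109.9] [ 10.1  -4.2 -18.7]
(233, 264) 148.4 [632.   49.  102.5] [ 10.2   4.9 -11.3]
(240, 264) 140.4 [631.6  49.3 110.8] [ 10.6   4.6 -19.6]
(260, 246) 124.6 [623.7  46.8 127.6] [  9.8  -3.7 -36.4]
(240, 255) 140.8 [627.4  48.2 110.4] [ 10.4   0.2 -19.2]
(260, 255) 123.5 [627.3  48.2 128.6] [ 10.5   0.2 -37.4]
(170, 290) 152.3 [639.   81.2  88.8] [40.1 18.7  2.5]
(200, 200) 251.7 [5.85e+02 1.89e+01 1.00e-01] [ -9.  -47.6  91.1]
(200, 350) 141.6 [668.9  76.2 103.7] [ 28.7  46.9 -12.5]
[0.9869535  0.14979896 0.94349483] 0.08133032167214943 [-7.68600617e-02  4.55811369e-01  1.51239519e+00  3.14290476e-05
  1.17302261e+00 -2.96739397e-01]
```

```bash
python3 - <<'E'
from h import *
z=np.load("pics/w1c.npz");C=(z['K'],z['R'],z['o']);d=np.load("pics/w1.npy")
R=down(1)
tcp=C[2]-R@optics.camera_params("wrist")['T_tool_cam'][:3,3]
P=(cloud(C,d)-tcp)@R
for v,u in((244,160),(246,167),(255,160),(280,140),(246,345),(265,352),(290,372),(300,120),(345,250)): print((v,u),d[v,u],P[v,u].round(1))
# all closed finger points now: max tool z near the axis
C=cam("wrist");s=sensors.read_state();p,d=optics.grab_frame("wrist");cv2.imwrite("pics/w3.png",p[200:300,200:310,::-1])
Q=(cloud(C,d)-s['eef_pos'])@np.array(s['eef_rot']).reshape(3,3)
for u in(238,243,247,250,253,256,259,262,266,270,274): print(u,[tuple(Q[v,u].round(0).astype(int)) for v in range(222,242,3)])
p,d=optics.grab_frame("side");cs=cam("side");c=proj(cs,s['eef_pos']);print(c,proj(cs,s['eef_pos']-[0,0,25]))
x,y=c.astype(int);cv2.imwrite("pics/s3.png",cv2.resize(p[y-45:y+45,x-60:x+60,::-1],None,fx=5,fy=5,interpolation=2))
E
```

```text
(244, 160) 136.88475 [ 10.8 -45.4 -23.2]
(246, 167) 140.06268 [  8.3 -43.1 -20.6]
(255, 160) 131.08022 [  8.9 -43.5 -29.9]
(280, 140) 110.89501 [ 10.3 -44.6 -50.6]
(246, 345) 136.2328 [  9.6  42.2 -24. ]
(265, 352) 125.68775 [  6.9  41.9 -35.9]
(290, 372) 108.140305 [  7.7  43.5 -54.1]
(300, 120) 98.646614 [ 11.2 -46.5 -63.2]
(345, 250) 81.52707 [ 10.3  -1.8 -81.3]
238 [(np.int64(-30), np.int64(-15), np.int64(92)), (np.int64(-33), np.int64(-15), np.int64(91)), (np.int64(-36), np.int64(-15), np.int64(92)), (np.int64(-40), np.int64(-15), np.int64(94)), (np.int64(-42), np.int64(-15), np.int64(92)), (np.int64(-46), np.int64(-15), np.int64(93)), (np.int64(6), np.int64(-9), np.int64(-11))]
243 [(np.int64(-30), np.int64(-10), np.int64(92)), (np.int64(-33), np.int64(-10), np.int64(92)), (np.int64(-37), np.int64(-11), np.int64(93)), (np.int64(10), np.int64(-6), np.int64(-8)), (np.int64(10), np.int64(-6), np.int64(-12)), (np.int64(10), np.int64(-6), np.int64(-15)), (np.int64(10), np.int64(-6), np.int64(-18))]
247 [(np.int64(10), np.int64(-4), np.int64(4)), (np.int64(8), np.int64(-4), np.int64(
[... 2075 characters left out ...]
(-20))]
270 [(np.int64(-30), np.int64(14), np.int64(92)), (np.int64(-33), np.int64(14), np.int64(92)), (np.int64(-36), np.int64(14), np.int64(91)), (np.int64(-39), np.int64(14), np.int64(92)), (np.int64(-43), np.int64(14), np.int64(93)), (np.int64(-45), np.int64(14), np.int64(92)), (np.int64(7), np.int64(8), np.int64(-12))]
274 [(np.int64(-30), np.int64(17), np.int64(92)), (np.int64(-33), np.int64(17), np.int64(91)), (np.int64(-37), np.int64(18), np.int64(93)), (np.int64(-39), np.int64(18), np.int64(92)), (np.int64(-42), np.int64(18), np.int64(93)), (np.int64(-45), np.int64(18), np.int64(92)), (np.int64(6), np.int64(10), np.int64(-11))]
[259.61956091 174.2704097 ] [259.51360548 180.70504912]
```

View pics/s3.png

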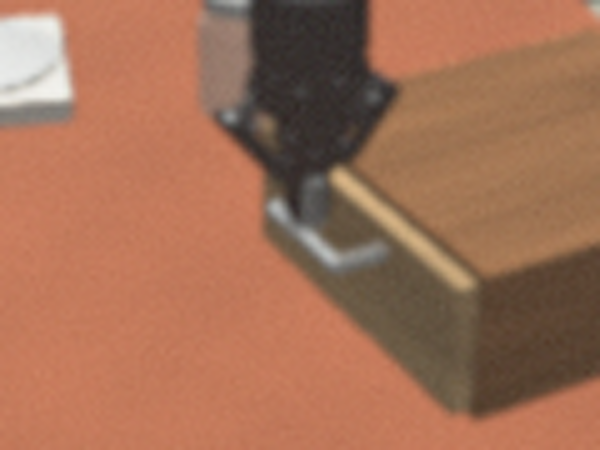

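The depth settles it. Closed, the real fingertips are at tool z of about -8 (open about -21), not +25. The camera and arm frame are right, with the counter at 0.1 and the bar top at 89.3. So the stated tip offset is about 33 mm too long, and I'll go 33 mm lower everywhere.

```bash
python3 - <<'E'
from h import *
H=np.array([629.3,38,0])-1.0*EX
ctrl.gripper_to(27,60)
c=ctrl.move_l(H+[0,0,58],vel=60,threshold=10);s=sensors.read_state();print(c,s['eef_pos'],s['force'])
if not c:
    ctrl.gripper_to(0,60);s=sensors.read_state();print(s['t'],s['grip_width'],s['eef_pos'],s['force'])
    if s['grip_width']>6:
        p=H+[0,0,58]-138*EX
        print(ctrl.move_l(p,vel=100,threshold=30),sensors.read_state()['force'])
        print(ctrl.move_l(p-22*EX,vel=25,threshold=12))
        s=sensors.read_state();print(s['t'],s['grip_width'],s['force'],(s['eef_pos']-H)@EX,(s['eef_pos']-H)@EY)
E
```

```text
True [627.52774518  37.94332969  57.67208459] [-2.06591713  0.75028678  5.44164624]
```

```bash
python3 - <<'E'
from h import *
H=np.array([629.3,38,0])-1.0*EX
s=sensors.read_state();print(s['force'])
ctrl.gripper_to(0,60);s=sensors.read_state();print(s['t'],s['grip_width'],s['eef_pos'],s['force'])
if s['grip_width']>6:
        p=H+[0,0,58]-138*EX
        print(ctrl.move_l(p,vel=100,threshold=30),sensors.read_state()['force'])
        print(ctrl.move_l(p-22*EX,vel=25,threshold=14))
        s=sensors.read_state();print(s['t'],s['grip_width'],s['force'],(s['eef_pos']-H)@EX,(s['eef_pos']-H)@EY)
E
```

```text
[-2.06591713  0.75028678  5.44164624]
5.8833 8.026682753698 [627.39271237  37.99319043  56.96905273] [1.38037599 0.1901818  0.47128692]
False [ 0.94619788  5.40838515 -3.35675966]
True
7.9417 8.20960770356096 [1.03651122 0.74266794 1.78507744] -148.2744040511667 1.4349362823628664
```

```bash
python3 - <<'E'
from h import *
H=np.array([629.3,38,0])-1.0*EX
for k in range(2):
    s=sensors.read_state();print(ctrl.move_l(s['eef_pos']-6*EX,vel=20,threshold=25))
    s=sensors.read_state();print(s['t'],s['grip_width'],s['force'],(s['eef_pos']-H)@EX,(s['eef_pos']-H)@EY)
E
```

```text
True
8.2167 7.718397151220432 [ 1.74777953 -0.52127037  0.96458715] -147.94481636117968 1.4880614141704243
True
8.4917 7.924757683682546 [1.38941848 1.15607981 0.99953115] -147.69145501947938 1.4818358140821264
```

```bash
python3 - <<'E'
from h import *
s=sensors.read_state();B=np.array(s['eef_pos'])
ctrl.gripper_to(27,60);ctrl.move_l(B+[0,0,75],vel=150)
for i,(a,b,z) in enumerate(((115,-5,225),(115,-50,235))):
    t=B+a*EX+b*EY;t[2]=z;ctrl.move_ptp(t,down(1));ctrl.hold(.15)
    C=cam("wrist");p,d=optics.grab_frame("wrist");cv2.imwrite(f"pics/d{i}.png",p[:,:,::-1]);np.savez(f"pics/d{i}.npz",K=C[0],R=C[1],o=C[2],d=d)
print(B,sensors.read_state()['t'])
E
```

```text
[483.86626422   7.01011244  56.9447289 ] 10.8083
```

View pics/d0.png

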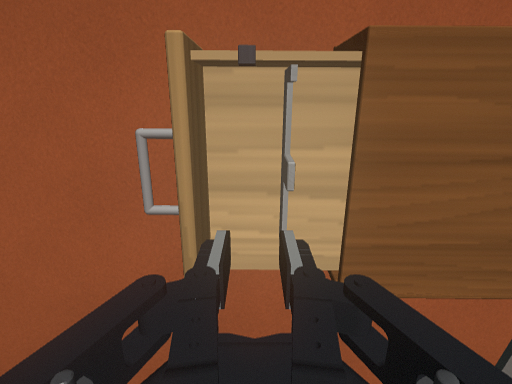

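View pics/d1.png

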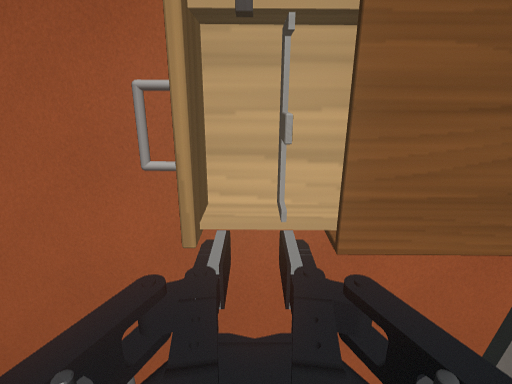

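The drawer is fully open. In d0 the clip is at (247,54), the tab at (291,173) and the left ear at (293,73). In d1 the clip is at (244,6), the tab at (288,128) and the ear at (291,22). An enlarged crop will give finer positions.

```bash
python3 - <<'E'
from h import *
a=cv2.imread("pics/d0.png")[35:205,230:310];b=cv2.imread("pics/d1.png")[0:160,230:310]
f=3.5
cv2.imwrite("pics/cd.png",np.hstack([cv2.copyMakeBorder(cv2.resize(i,None,fx=f,fy=f,interpolation=2),0,595-int(i.shape[0]*f),0,0,0) for i in(a,b)]))
B=np.array([483.866,7.010,56.94])
for i,pts in((0,((247,48),(247,54),(247,60),(292,72),(290,165),(291,173),(291,182),(288,120),(285,210))),(1,((244,6),(291,20),(287,128),(288,128),(288,136),(286,80),(282,180)))):
    z=np.load(f"pics/d{i}.npz");P=cloud((z['K'],z['R'],z['o']),z['d'])
    for u,v in pts:
        w=P[v,u];print(i,(u,v),w.round(1),"rel handle EX,EY",((w-B)@EX).round(1),((w-B)@EY).round(1))
E
```

```text
0 (247, 48) [561.2 141.3  83.7] rel handle EX,EY 104.8 114.2
0 (247, 54) [562.2 136.5  83.4] rel handle EX,EY 104.7 109.3
0 (247, 60) [563.3 131.6  84.1] rel handle EX,EY 104.7 104.3
0 (292, 72) [605.6 130.7  84.1] rel handle EX,EY 145.8 94.1
0 (290, 165) [624.2  48.2  94.6] rel handle EX,EY 145.9 9.6
0 (291, 173) [627.3  40.4  93.4] rel handle EX,EY 147.3 1.3
0 (291, 182) [629.7  31.6  93.6] rel handle EX,EY 147.6 -7.8
0 (288, 120) [616.5  87.   53.9] rel handle EX,EY 146.9 49.1
0 (285, 210) [638.8 -13.   54.3] rel handle EX,EY 146.9 -53.4
1 (244, 6) [563.  132.3  84.9] rel handle EX,EY 104.5 105.0
1 (291, 20) [606.9 131.2  82.9] rel handle EX,EY 147.1 94.4
1 (287, 128) [626.2  37.6  94.5] rel handle EX,EY 145.6 -1.2
1 (288, 128) [627.1  37.8  94.6] rel handle EX,EY 146.5 -1.2
1 (288, 136) [629.1  30.3  94.5] rel handle EX,EY 146.8 -8.9
1 (286, 80) [617.8  82.8  53.3] rel handle EX,EY 147.3 44.7
1 (282, 180) [640.6 -24.7  55. ] rel handle EX,EY 146.1 -65.1
```

View pics/cd.png

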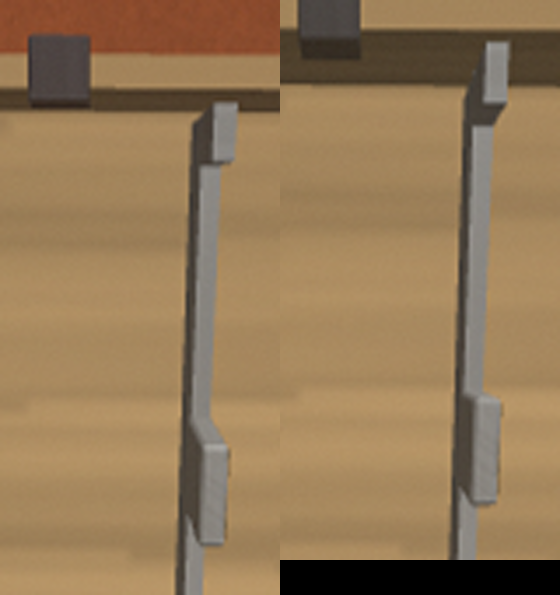

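```bash
python3 - <<'E'
from h import *
B=np.array([483.866,7.010,56.94])
C=[]
for i in(0,1):
    z=np.load(f"pics/d{i}.npz");C.append((z['K'],z['R'],z['o']))
def rel(w): return np.round([(w-B)@EX,(w-B)@EY,w[2]],1)
for n,a,b in(("tab",(291.6,176),(289.3,128)),("ear",(294.3,72),(292,21)),("clipfront",(247,60+2),(244.1,12.5)),("tabfar",(292.5,162),(289.8,113.5))):
    x,e=tri([(C[0],a),(C[1],b)]);print(n,x.round(1),rel(x),np.round(e,2))
print("clip",rel(onz(C[0],(247,54),85)),rel(onz(C[1],(244.1,6),85)))
print("ear",rel(onz(C[0],(294.3,72),85)),rel(onz(C[1],(292,21),85)))
print("tab",rel(onz(C[0],(291.6,176),96)),rel(onz(C[1],(289.3,128),96)))
# yaw from rim/plate/panel edges: plate right top edge line at z55
for c,a,b in((0,(230+190/3.5*1,35+590/3.5),(230+205/3.5,35+180/3.5)),(1,(282.5,205),(288.5,40))):
    p,q=onz(C[c],a,55),onz(C[c],b,55);d=q-p;print("yaw",np.degrees(np.arctan2(-d[0],d[1])))
for c,a,b in((0,(361,52),(340,270)),):
    pass
E
```

```text
tab [628.2  38.2  95.9] [147.7  -1.1  95.9] [0.04 0.04]
ear [608.2 131.7  78.3] [148.6  94.6  78.3] [0.01 0.01]
clipfront [562.6 131.7  65.9] [104.  104.5  65.9] [0.12 0.12]
tabfar [625.6  51.5  94.1] [148.   12.5  94.1] [0.22 0.22]
clip [104.8 109.1  85. ] [104.6 105.   85. ]
ear [147.8  94.1  85. ] [147.8  93.1  85. ]
tab [147.7  -1.   96. ] [147.6  -1.1  96. ]
yaw 12.407426382110254
yaw 12.352034036600163
```

The tab top triangulates to 95.9 mm high (96 expected), 147.7 mm behind the bar (147 expected). The clip is 43.1 mm in front of the divider's plane. Now I'll grasp the tab and pull.

```bash
python3 - <<'E'
from h import *
B=np.array([483.866,7.010,0])
T=B+147.7*EX-1.1*EY
ctrl.move_ptp(T+[0,0,115],down(1))
c=ctrl.move_l(T+[0,0,58],vel=70,threshold=15);s=sensors.read_state();print(c,s['eef_pos'],s['force'])
if s['eef_pos'][2]<60:
    ctrl.gripper_to(0,70);s=sensors.read_state();print(s['t'],s['grip_width'],(s['eef_pos']-B)@EX,s['force'])
    if s['grip_width']>4:
        print(ctrl.move_l(T+[0,0,58]-43.1*EX,vel=40));ctrl.hold(.3)
        s=sensors.read_state();print(s['t'],s['grip_width'],(s['eef_pos']-B)@EX,s['force'])
        C=cam("wrist");p,d=optics.grab_frame("wrist");cv2.imwrite("pics/e.png",p[:,:,::-1]);np.savez("pics/e.npz",K=C[0],R=C[1],o=C[2],d=d)
        q,_=optics.grab_frame("side");cv2.imwrite("pics/es.png",q[:,:,::-1])
        q,_=optics.grab_frame("top");cv2.imwrite("pics/et.png",q[:,:,::-1])
E
```

```text
False [628.73903955  38.17056159  58.41644528] [-0.55055809 -0.74797488  0.76792108]
12.6667 7.124759856206611 148.02210681323098 [-0.919238    0.29810407  3.17725084]
False
14.1917 7.18904080082337 106.72810899902674 [ 6.46448243  2.77662153 -0.05766416]
```

View pics/e.png

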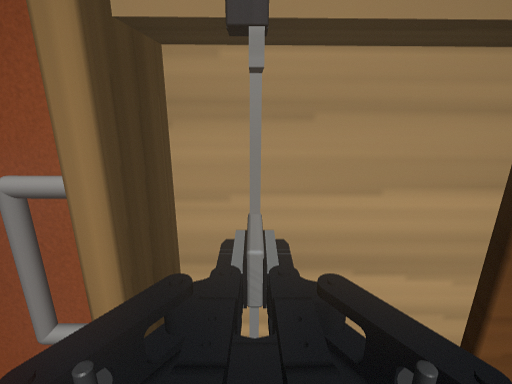

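The divider is held just behind the mark: the ear's middle is at (257,47) and the clip's at (247.5,12). I'll measure the remaining gap with the calibration.

```bash
cat > m.py <<'E'
from h import *
def meas(f):
    z=np.load(f+".npz");C=(z['K'],z['R'],z['o']);a=cv2.imread(f+".png")
    P=cloud(C,z['d']);B=np.array([483.866,7.010,0]);X=(P-B)@EX;Y=(P-B)@EY;Z=P[...,2]
    for n,m in(("clip",(a.max(2)<110)&(abs(Z-85)<6)&(Y>100)),("ear",(abs(Z-85)<6)&(Y>83)&(Y<97.5)&(X<140)&(X>80))):
        m=m&(np.arange(384)[:,None]<90);v,u=np.nonzero(m)
        print(n,m.sum(),"depth X range/mid",np.percentile(X[m],[2,98]).round(1),np.mean(np.percentile(X[m],[2,98])).round(2),"u",u.min(),u.max(),"v",v.min(),v.max(),"Z",np.median(Z[m]).round(1))
    return C,B
E
python3 - <<'E'
from m import *
C,B=meas("pics/e")
g=cv2.imread("pics/e.png").max(2).astype(int)
print(g[10,215:285].tolist());print(g[22,215:285].tolist());print(g[45,240:275].tolist());print(g[60,240:275].tolist())
E
```

```text
clip 1674 depth X range/mid [ 51.6 119.6] 85.58 u 94 509 v 0 31 Z 84.0
ear 480 depth X range/mid [104.4 110.2] 107.3 u 249 264 v 36 67 Z 83.9
[139, 141, 140, 141, 141, 140, 140, 140, 142, 143, 80, 47, 58, 62, 62, 61, 63, 60, 62, 63, 63, 63, 63, 61, 60, 62, 60, 61, 62, 60, 62, 60, 62, 60, 61, 61, 60, 63, 61, 66, 63, 64, 65, 63, 62, 64, 60, 61, 63, 61, 61, 63, 57, 62, 147, 141, 141, 141, 140, 141, 140, 141, 142, 140, 141, 141, 142, 140, 140, 142]
[64, 63, 62, 65, 63, 64, 64, 64, 66, 62, 57, 50, 58, 63, 62, 63, 62, 61, 62, 64, 64, 61, 63, 63, 62, 62, 62, 63, 63, 62, 61, 61, 64, 63, 61, 61, 61, 63, 63, 67, 63, 63, 65, 65, 64, 65, 63, 64, 64, 63, 63, 60, 58, 54, 63, 64, 62, 64, 65, 63, 67, 65, 65, 64, 64, 63, 64, 65, 64, 65]
[124, 125, 123, 125, 123, 123, 122, 123, 123, 118, 118, 118, 119, 118, 118, 119, 118, 121, 119, 120, 120, 118, 119, 120, 119, 119, 120, 120, 119, 121, 120, 120, 121, 121, 120]
[149, 147, 149, 148, 147, 148, 147, 147, 140, 122, 124, 124, 123, 123, 124, 124, 122, 123, 123, 124, 122, 121, 124, 122, 136, 149, 148, 147, 146, 146, 148, 146, 148, 147, 146]
```

```bash
python3 - <<'E'
from m import *
z=np.load("pics/e.npz");C=(z['K'],z['R'],z['o']);B=np.array([483.866,7.010,0])
P=cloud(C,z['d'])
f=lambda u,v:np.round([(onz(C,(u,v),85)-B)@EX,(onz(C,(u,v),85)-B)@EY],2)
print("clip",f(225.2,10),f(268.7,10),f(247,10)); print("ear",f(248.8,45),f(264.7,45),f(256.8,45),f(256.8,35))
print("depth ear edges",[((P[45,u]-B)@EX).round(1) for u in(250,263)],"clip",[((P[10,u]-B)@EX).round(1) for u in(227,267)],P[10,247],P[45,257])
s=sensors.read_state();print(np.array(s['eef_rot']).round(3).tolist(),s['eef_pos'],s['t'])
E
```

```text
clip [ 95.93 105.97] [111.71 105.98] [103.84 105.98]
ear [104.41  94.49] [110.38  94.49] [107.41  94.49] [107.41  97.85]
depth ear edges [np.float64(104.8), np.float64(109.8)] clip [np.float64(96.5), np.float64(111.2)] [562.02253284 133.28714211  84.1629539 ] [568.13084463 122.83752642  83.89819363]
[[-0.218, 0.976, 0.005], [0.976, 0.218, 0.001], [-0.0, 0.005, -1.0]] [588.23856169  29.30415915  58.87248151] 14.3417
```

The sizes check out (clip 15.8 mm, ear 6.0 mm). The divider is 3.55 mm short because the arm yields under the spring, so I'll go that much further.

```bash
python3 - <<'E'
from m import *
B=np.array([483.866,7.010,0]);T=B+147.7*EX-1.1*EY
ctrl.move_l(T+[0,0,58]-(43.1+3.6)*EX,vel=15);ctrl.hold(.4)
C=cam("wrist");p,d=optics.grab_frame("wrist");cv2.imwrite("pics/f.png",p[:,:,::-1]);np.savez("pics/f.npz",K=C[0],R=C[1],o=C[2],d=d)
s=sensors.read_state();print(s['t'],s['grip_width'],(s['eef_pos']-B)@EX,s['force'])
g=p.max(2).astype(int);print(g[8,215:290].tolist());print(g[60,235:275].tolist())
P=cloud(C,d);X=((P-B)@EX).round(1);print(X[8,220:290:3].tolist(),X[45,235:275:2].tolist())
t,_=optics.grab_frame("top");a=cv2.imread("pics/top0.png");b=t[:,:,::-1]
cv2.imwrite("pics/fin.png",np.hstack([cv2.resize(p[:90,180:320,::-1],(560,360),interpolation=2),cv2.resize(b[60:300,80:220],(210,360)) ]))
m=cv2.absdiff(a,np.ascontiguousarray(b)).max(2)
for n,(x0,y0,x1,y1) in dict(bowl=(340,150,378,188),steamer=(346,212,410,266),scale=(92,200,148,260),jar=(134,155,160,181)).items(): print(n,(m[y0:y1,x0:x1]>40).sum())
E
```

```text
15.1833 7.006624165751772 103.24259522962964 [6.37530998 3.72264913 1.06716361]
[140, 141, 140, 141, 138, 140, 140, 139, 139, 140, 139, 140, 140, 140, 141, 140, 142, 142, 141, 143, 40, 54, 63, 61, 62, 62, 61, 61, 63, 65, 64, 63, 60, 62, 62, 62, 63, 61, 61, 63, 61, 61, 62, 62, 60, 60, 58, 63, 63, 64, 63, 61, 63, 63, 64, 63, 62, 63, 63, 61, 62, 59, 59, 92, 145, 140, 140, 138, 141, 141, 140, 140, 140, 139, 140]
[146, 147, 145, 149, 145, 147, 147, 146, 147, 145, 149, 146, 147, 139, 122, 121, 122, 124, 123, 121, 123, 121, 125, 123, 122, 123, 121, 122, 122, 134, 148, 148, 146, 146, 146, 147, 145, 146, 146, 146]
[89.9, 91.1, 92.3, 93.4, 94.5, 96.0, 97.0, 98.1, 99.2, 100.3, 101.4, 102.5, 103.6, 104.7, 105.8, 106.9, 108.0, 109.1, 110.2, 111.4, 112.8, 113.9, 115.0, 116.2] [92.0, 93.1, 94.3, 95.5, 96.7, 97.8, 99.0, 101.0, 101.7, 102.5, 103.3, 104.0, 104.8, 105.5, 106.3, 109.6, 110.8, 112.0, 113.1, 114.3]
bowl 0
steamer 0
scale 0
jar 0
```

View pics/fin.png

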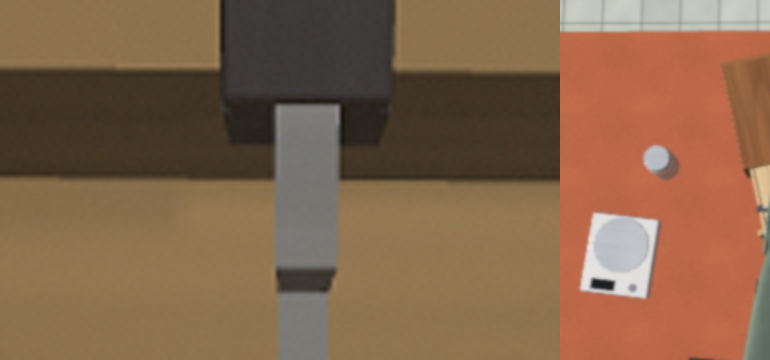

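The ear's middle (u 256.8) now lines up with the clip's (u 256.7), both at about 103.9 mm from the bar. The clip hasn't moved and neither have the other objects, so I'm handing in.

```bash
python3 - <<'E'
from h import *
ctrl.finish_job();s=sensors.read_state();print(s['t'],s['grip_width'],s['eef_pos'],s['force'])
E
```

```text
the job is handed in; nothing more can be done
the job is handed in; nothing more can be done
```

The drawer is fully open, and the arm is holding the divider by its tab beside the clip. I handed the job in after about 15.3 s of robot time.

- **Drawer:** I pulled it by the bar handle until it hit its stop, about 148 mm of travel from a starting position roughly 2 mm ajar. Two further pulls of up to 25 N moved it no further.
- **Divider:** I pulled it about 44 mm. The first pull stopped about 3.5 mm short because the arm yielded under the spring, so I corrected that. In the last picture the middles of the ear and the clip agree to about 0.1–0.2 mm, with the clip where it was before the pull. The grip was still 7 mm on the tab.
- **Other objects:** The bowl, steamer, scale and jar show no change in the top view between start and finish.

**Disagreements:**
- **Fingertip offset:** The stated 25 mm is wrong. Depth images put the closed tips about 33 mm farther back, so my first grasp closed above the bar without touching anything. I worked 33 mm lower from then on.
- **Gripper width:** It read about 8 mm on the 10 mm bar and 7 mm on the 8 mm tab, so it reads 1–2 mm low.
- **After hand-in:** The robot gave no state reading, so I could not check the final second.

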